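# Clear the boot brush and push the shoe-care drawer home to its click

### The arm

A 6-joint arm with a two-finger parallel gripper is mounted at the origin on the work surface. World frame = base frame: x ahead of the robot, y to its left, z up, the work surface at z = 0. Lengths are in mm, angles in degrees, forces in N, time in s.
With the tool pointing down it reaches from about 350 to 850 mm from the base axis. Payload 8.1 kg.
Tool frame: the origin (TCP) lies on the centre line of the jaws, within the pads' length; the fingertips stand 19 mm ahead of it and the grasp point (between the pads) is the TCP (r.tip_reach is the z of the fingertips in the tool frame, in mm); z points along the fingers, y is the line along which they close (so a half turn about z gives the same grasp; the last joint's range is limited). The gripper opens to 85 mm and grips with 20 to 120 N. Pads are 22 mm wide; open, the fingers measure 114 mm over their backs; the gripper's body (76 mm by 85 mm) begins 54 mm behind the grasp point. The pads swing forward as they close: fully open they stand 13 mm farther back than shut.
Start: joints at [70.279, 7.471, 85.268, -0, 87.261, -4.893], TCP at [153.53, 580.029, 250.292] pointing down, gripper open.
Joint ranges: [-169.43, 169.43], [-51.17, 129.36], [1.28, 143.12], [-76.62, 256.62], [0, 156.53], [-152.29, 152.29]. Speed limits (degrees/s): [136.94, 136.94, 159.86, 180, 180, 180].

### API

Orientations are given as [roll, pitch, yaw] about the fixed x, y, z axes, in that order (R = Rz(yaw) Ry(pitch) Rx(roll)).
In Python, from bench import r gives the robot as it stands. The module is installed in compiled form; this text tells all that it offers.
- The arm moves only by the shell command python3 -m handwheel 'ROWS' [FORCE]. ROWS is JSON, a list of rows, each a list of 7 numbers: the shift along the tool's x, y, z in m, then the turn, a rotation vector about the tool's x, y, z in degrees, then the finger opening in m, from 0 to 0.0854. In form: [[tx, ty, tz, ax, ay, az, claw], ...]. A call has 1 to 8 rows; each row shifts and turns the commanded pose from where the row before left it, along the tool's axes as they then stand; what a row does not reach is not made up. A row lasts 1/12 s, in which the tool goes at most 41.7 mm and 7.16 degrees, less where a joint would pass 70% of its speed; a pose out of reach is approached as far as the arm can. A call with a gripper value outside its range is refused whole. The fingers move at their own pace and stop on an object; FORCE is the grip in N (left out, the last holds). Time passes only in rows, so rows that do not move let the fingers close. It gives the time, the measured TCP pose, the force, the opening and the grip force at its end, in the units of the state.
- r.sense(): the state, without advancing time (a new reading comes with each control period).
- r.snapshot(name): name is "scene" or "top" or "wrist"; returns (picture, depth): 400x640x3 uint8, blue, green, red; 400x640 float32, mm along the optical axis (not along the pixel's ray), 0 where there is no reading.
- r.calibration(name): a dict with "vfov" (degrees; the focal length in pixels is half the picture's height over the tangent of half this angle, whatever the lens; pixels are square), "cx", "cy" (the principal point, pixels), "rvec" (rotation vector, rad) and "tvec" (3), from world to camera coordinates, as OpenCV has them; the wrist camera has in their place "tool_from_camera" (4x4, takes a point from camera to tool coordinates, whose origin is the TCP and whose axes are the flange's). Camera axes: x right, y down, z forward; pixel columns grow to the right and rows downward; lengths in mm; the calibration is good to about 2 mm. A picture is of the moment at which its call begins: read the wrist's pose just before it. calibration takes no time and is no camera call.
- r.hand_in(): hands the job in; it is judged then, once.
The state is a dict: "time": time; "joint_pos": joint angles; "qd": joint speeds; "joint_efforts": joint torques, N m; "tool_pos": TCP position; "tcp_rot": TCP orientation; "ft_force": force on the tool from outside, world axes, zero at the start; "wrist_torque": the same for the moment, N m; "finger_gap": finger opening in mm; "grip_force": force on a finger pad.
Only numpy, scipy, OpenCV 4.12 (cv2) and the standard library are available. Lean on these libraries where they do the work, as an engineer would, in place of code of your own. Each camera call takes 0.05 s, during which the arm holds its last target. There are 200 camera calls.

### The job

The shoe-care drawer cannot shut because the boot brush lies across it: take the brush off and lay it gently, bristles down, on the rubber mat. Then push the drawer in by its handle until you feel it click into its detent, without ramming it, and let go. Leave the other things on the rack top where they are.

Things in the scene. Friction and masses are not known exactly. Their poses are not given: they have to be found in the camera images.
- cabinet: Shoe-care drawer unit of pale wood, fixed on the rack top, 230 deep (x) x 200 wide (y) x 105 high. Origin: centre of its underside; +x points to its back, its front plane is at x = -115. The drawer slides in the front opening, 170 wide and from 8 to 88 above the rack top; anything higher or wider strikes the frame.
- handle (a point): Middle of the drawer's bar handle: a steel bar 10 thick and 100 long across the drawer (cabinet y), 65 above the rack top, its middle 45 in front of the drawer's front panel. It travels with the drawer.
- tray (a point): Point on the drawer's inner floor, 60 behind the outer face of its front panel, 16 above the rack top. Panel: 12 thick, 166 wide, top edge 85 above the rack top. Behind it an open tray 160 wide, 188 long, side walls 6 thick with rims 70 above the rack top.
- drawer (a joint): How far the drawer is out (m, along cabinet -x), 0.14 to 0.16 at the start; 0.026: panel flush with the front plane; smaller: deeper. The detent is felt, not seen: it seats at a value between 0 and 0.03, new every time. About 4 N to slide; a hump 18 to 11 mm before the seat needs 9 to 15 N; then it goes slack until it comes up firm at its seat. Stopped on or before the hump it is not seated.
- catch (a joint): Height in m of the drawer's sprung catch, hidden inside the cabinet: about 0.004 while it rides on the drawer's rail, 0.006 to 0.007 on the hump, and 0 when it has dropped in and the drawer is seated in its detent.
- brush: Boot scraper brush, stainless steel back (190 long, 40 wide, 16 thick, on top) over a block of black bristles (176 x 34 x 24, below); 40 high in all, 0.25 kg. Origin: centre of its underside (bristle tips); long axis along its own y, z up out of the steel back. At the start it lies bristles down across the two side rims of the drawer, between the front panel and the cabinet.
- mat: Black rubber mat fixed on the rack top, 240 (x) x 200 (y) x 4 thick. Origin: centre of its underside; its top is at z = 4.
- doorstop: Bystander: black wedge doorstop with a rubber sole, 120 x 45 x 31 high, origin under its middle.
- shoe_tree: Bystander: yellow plastic shoe tree, about 225 long (x) x 64 wide x 36 high, origin under its middle.
- bowl: Bystander: small blue ceramic bowl, 120 across, 50 high, origin under its middle.
- spray: Bystander: grey spray bottle, 60 across, 170 high, origin under its middle.
- wax_jar: Bystander: amber wax jar with a steel cap, 56 across, 45 high, standing on the cabinet's top, its origin (under its middle) 100 to 115 behind the front plane.
- polish_tin: Flat steel polish tin, 66 across, 25 high, lying in the drawer's tray; it stays there and travels with the drawer.

How it is judged:
By the outcome, as a careful person would: the job done as asked, in the order asked, and still so for the second after the job is handed in, with the robot touching nothing.
It also fails if it takes over 58 s, if anything falls off the work surface, if the arm or the gripper's body presses on something with over 40 N, if the wrist force passes 120 N, or if a joint passes its speed limit or range.

## Working session

There is one attempt and no reset: what is moved stays moved. The work goes in short steps, Python scripts to look and compute and a shell command to move; the robot and the scene stay as the last step left them, time stands still between calls to the robot, and variables do not carry over. Pictures are saved under pics/ and viewed, at most 10 in all, crops included, and the job is handed in when it is done.

```bash
mkdir -p pics; cat > h.py <<'E'
from bench import r
import numpy as np, cv2
from scipy.spatial.transform import Rotation as R
def f(c): return 200/np.tan(np.radians(c['vfov'])/2)
def pose(s=None):
    s=s or r.sense(); T=np.eye(4); T[:3,:3]=R.from_euler('xyz',s['tcp_rot'],degrees=True).as_matrix(); T[:3,3]=s['tool_pos']; return T
def cam2world(name):
    c=r.calibration(name)
    if name=='wrist': return pose()@np.array(c['tool_from_camera'])
    T=np.eye(4); T[:3,:3]=cv2.Rodrigues(np.array(c['rvec'],float))[0]; T[:3,3]=np.ravel(c['tvec']); return np.linalg.inv(T)
def look(name):
    T=cam2world(name); c=r.calibration(name); im,d=r.snapshot(name); return im,d,T,c
def onplane(px,z,T,c):
    px=np.atleast_2d(px).astype(float); F=f(c)
    ray=np.c_[(px[:,0]-c['cx'])/F,(px[:,1]-c['cy'])/F,np.ones(len(px))]@T[:3,:3].T
    o=T[:3,3]; return o+ray*((z-o[2])/ray[:,2:3])
def cloud(d,T,c):
    v,u=np.mgrid[:400,:640]; F=f(c)
    P=np.stack([(u-c['cx'])/F*d,(v-c['cy'])/F*d,d],-1); return P@T[:3,:3].T+T[:3,3]
E
python3 - <<'E'
from h import *
for n in ('top','scene'):
    im,d,T,c=look(n); cv2.imwrite(f'pics/{n}0.png',im); np.savez(f'{n}0.npz',im=im,d=d,T=T)
    print(n,T[:3,3].round(),T[:3,2].round(2),{k:np.round(v,3) for k,v in c.items()},(d>0).mean())
print(r.sense())
E
```

```text
top [ 437.   54. 1087.] [ 0.16 -0.01 -0.99] {'vfov': np.float64(56.985), 'cx': np.float64(319.14), 'cy': np.float64(200.056), 'rvec': array([ 2.117, -2.161,  0.179]), 'tvec': array([  59.406,  605.725, 1002.689])} 0.99612109375
scene [ 944. -352. 1000.] [-0.33  0.38 -0.87] {'vfov': np.float64(50.475), 'cx': np.float64(318.202), 'cy': np.float64(192.336), 'rvec': array([ 2.462,  0.953, -0.244]), 'tvec': array([-470.689, -276.79 , 1310.404])} 0.99611328125
{'time': 0.1, 'joint_pos': array([ 7.02780534e+01,  7.51302059e+00,  8.53233173e+01, -2.30952812e-05,
        8.72615873e+01, -4.89414738e+00]), 'qd': array([-0.05661414, -0.11306681, -0.15490231,  0.03191036,  0.06051781,
       -0.04101502]), 'joint_efforts': array([ 1.85951627e-03, -5.70939982e+01, -5.01951742e+01, -2.97166230e-05,
        7.79851049e-03,  3.39513872e-05]), 'tool_pos': array([153.38043364, 579.58160492, 249.32329477]), 'tcp_rot': array([-1.79902430e+02, -8.33152257e-03,  1.65172195e+02]), 'ft_force': array([-0.64221823,  1.24652223, -0.03995791]), 'wrist_torque': array([0.00178058, 0.03433752, 0.03537558]), 'grip_force': 0.0, 'finger_gap': 85.18328387051014}
```

View pics/top0.png

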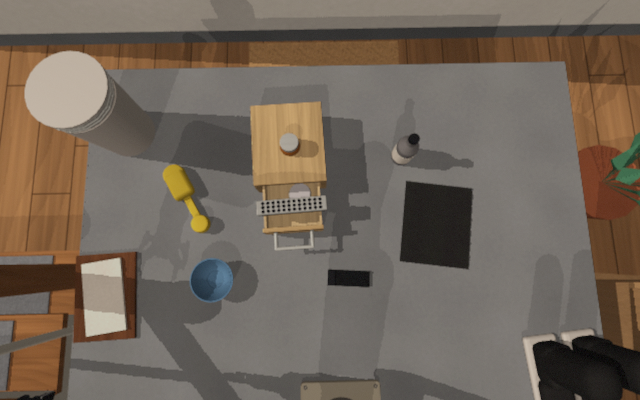

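View pics/scene0.png

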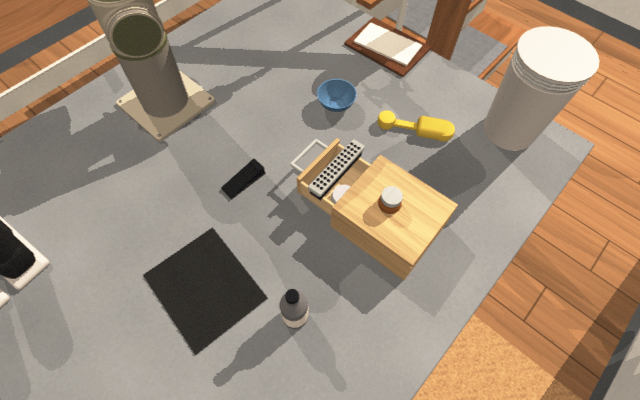

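The top view shows the cabinet at about (288,143), the drawer open toward the robot with its handle at (294,248), and the brush lying across it at (291,206). The mat is at (437,224). The doorstop (349,278) lies between the handle and the mat, and the spray bottle is at (405,150).

```bash
python3 - <<'E'
from h import *
z=np.load('top0.npz'); im,d,T=z['im'],z['d'],z['T']; c=r.calibration('top')
P=cloud(d,T,c)
print('table z',np.median(P[300:330,230:300,2]),'row 350',np.median(P[340:360,430:500,2]))
def rect(m,zz,name):
    cs,_=cv2.findContours(m.astype(np.uint8),cv2.RETR_EXTERNAL,cv2.CHAIN_APPROX_NONE)
    k=max(cs,key=cv2.contourArea)[:,0]; w=onplane(k,zz,T,c)[:,:2].astype(np.float32)
    (a,s,ang)=cv2.minAreaRect(w); print(name,'ctr',np.round(a,1),'size',np.round(s,1),'ang',round(ang,1),'npx',len(k)); return w
box=lambda u0,v0,u1,v1:(np.add.outer(np.zeros(400),np.arange(640))>=u0)&(np.add.outer(np.zeros(400),np.arange(640))<=u1)&(np.add.outer(np.arange(400),np.zeros(640))>=v0)&(np.add.outer(np.arange(400),np.zeros(640))<=v1)
g=im.max(2)
rect((g<40)&box(390,170,485,280),4,'mat')
Z=P[...,2]
rect((Z>95)&(Z<118)&box(250,192,332,220),110,'brush')
rect((Z>95)&(Z<115)&box(240,95,335,192),105,'cab')
rect((g<60)&box(320,262,375,292),28,'doorstop')
hsv=cv2.cvtColor(im,cv2.COLOR_BGR2HSV)
for nm,b in (('spray',(385,120,425,170)),('jar',(275,128,302,158))):
    m=box(*b)&(Z>(60 if nm=='spray' else 125)); print(nm,np.median(P[m],0).round(),P[m][:,2].max().round())
m=box(265,228,322,254)&(Z>45)&(Z<80)&(hsv[...,1]<60); print('handle bar cand')
rect(m,65,'handle')
for v in range(176,256,3): print(v,[(P[v,u,0].round().astype(int),Z[v,u].round().astype(int)) for u in (266,278,294,310,319)])
E
```

```text
table z 0.5607430404754723 row 350 -0.08124472240353953
mat ctr [ 535.9 -297.3] size [195.4 235.2] ang 82.2 npx 284
brush ctr [583.1 121.5] size [ 40.8 189.1] ang 3.6 npx 164
cab ctr [759.2 130.9] size [231.8 199.6] ang 2.7 npx 299
doorstop ctr [387.  -31.1] size [116.7  42.4] ang 86.2 npx 110
spray [ 734. -194.  117.] 1087.0
jar [744. 124. 150.] 154.0
handle bar cand
handle ctr [492.8 118.3] size [ 50.1 109.7] ang 3.6 npx 139
176 [(np.int64(667), np.int64(106)), (np.int64(667), np.int64(101)), (np.int64(666), np.int64(105)), (np.int64(665), np.int64(105)), (np.int64(664), np.int64(104))]
179 [(np.int64(659), np.int64(104)), (np.int64(658), np.int64(106)), (np.int64(657), np.int64(105)), (np.int64(656), np.int64(107)), (np.int64(656), np.int64(106))]
182 [(np.int64(650), np.int64(107)), (np.int64(650), np.int64(103)), (np.int64(649), np.int64(104)), (np.int64(649), np.int64(100)), (np.int64(649), np.int64(98))]
185 [(np.int64(643), np.int64(99)), (np.int64(644), np.int64(92)), (np.int64(654), np.int64(42)), (np.int64(658), np.int64(18)), (np.int64(646), np.int64(71))]
188 [(np.int64(
[... 2971 characters left out ...]
64(-3)), (np.int64(491), np.int64(-1)), (np.int64(490), np.int64(-2))]
245 [(np.int64(485), np.int64(-1)), (np.int64(481), np.int64(65)), (np.int64(483), np.int64(5)), (np.int64(479), np.int64(68)), (np.int64(481), np.int64(0))]
248 [(np.int64(476), np.int64(3)), (np.int64(473), np.int64(70)), (np.int64(472), np.int64(72)), (np.int64(471), np.int64(66)), (np.int64(473), np.int64(2))]
251 [(np.int64(467), np.int64(0)), (np.int64(466), np.int64(1)), (np.int64(465), np.int64(0)), (np.int64(465), np.int64(-1)), (np.int64(464), np.int64(-1))]
254 [(np.int64(459), np.int64(2)), (np.int64(458), np.int64(-1)), (np.int64(457), np.int64(-1)), (np.int64(456), np.int64(2)), (np.int64(455), np.int64(1))]
```

```bash
python3 - <<'E'
import cv2
im=cv2.imread('pics/top0.png'); cv2.imwrite('pics/crop0.png',cv2.resize(im[90:290,230:490],None,fx=3,fy=3,interpolation=cv2.INTER_CUBIC))
E
```

```text
(no output)
```

View pics/crop0.png

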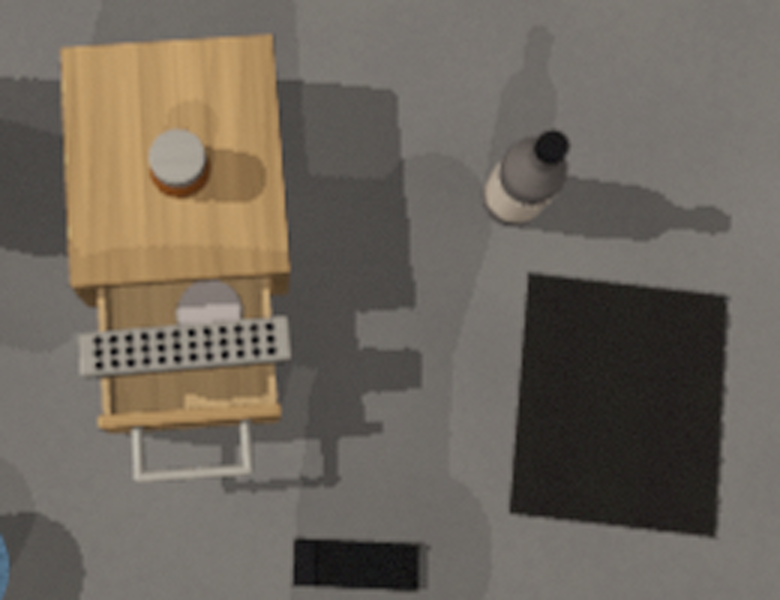

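```bash
cat >> h.py <<'E'
def go(x,y,z,yaw):
    s=r.sense(); T=pose(s); d=T[:3,:3].T@(np.array([x,y,z])-T[:3,3])
    G=R.from_euler('xyz',[180,0,yaw],degrees=True).as_matrix()
    w=np.degrees(R.from_matrix(T[:3,:3].T@G).as_rotvec())
    print('t',round(s['time'],2),'pos',s['tool_pos'].round(1),'rot',s['tcp_rot'].round(2),'F',s['ft_force'].round(1),'gap',round(s['finger_gap'],1))
    print('  tool shift mm',d.round(1),'turn',w.round(1))
E
M="python3 -m handwheel"
A='[[-0.0222,-0.0139,0,0,0,0,0.06],[-0.0222,-0.0139,0,0,0,0,0.06],[-0.0222,-0.0139,0,0,0,0,0.06],[-0.0222,-0.0139,0,0,0,0,0.06],[-0.0222,-0.0139,0,0,0,0,0.06],[-0.0222,-0.0139,0,0,0,0,0.06],[-0.0222,-0.0139,0,0,0,0,0.06],[-0.0222,-0.0139,0,0,0,0,0.06]]'
python3 -m handwheel '[[-0.0222,-0.0139,0,0,0,0,0.06],[-0.0222,-0.0139,0,0,0,0,0.06],[-0.0222,-0.0139,0,0,0,0,0.06],[-0.0222,-0.0139,0,0,0,0,0.06],[-0.0222,-0.0139,0,0,0,0,0.06],[-0.0222,-0.0139,0,0,0,0,0.06],[-0.0222,-0.0139,0,0,0,0,0.06],[-0.0222,-0.0139,0,0,0,0,0.06]]' 40
python3 -c "
from h import *
go(583,121.5,250,93.6)"
```

```text
time: 0.77
tool_pos: [297.2, 425.9, 249.9]
tcp_rot: [-180.0, -0.0, 165.2]
ft_force: [0.3, 0.1, -0.3]
finger_gap: 60.6
grip_force: 0.0
t 0.77 pos [297.2 425.9 249.9] rot [-1.7996e+02 -2.0000e-02  1.6518e+02] F [ 0.3  0.1 -0.3] gap 60.6
  tool shift mm [-3.541e+02 -2.212e+02 -1.000e-01] turn [-0.   0.  71.6]
```

```bash
python3 -m handwheel '[[-0.0221,-0.0138,0,0,0,0,0.06],[-0.0221,-0.0138,0,0,0,0,0.06],[-0.0221,-0.0138,0,0,0,0,0.06],[-0.0221,-0.0138,0,0,0,0,0.06],[-0.0221,-0.0138,0,0,0,0,0.06],[-0.0221,-0.0138,0,0,0,0,0.06],[-0.0221,-0.0138,0,0,0,0,0.06],[-0.0221,-0.0138,0,0,0,0,0.06]]' >/dev/null
python3 -m handwheel '[[-0.0221,-0.0138,0,0,0,0,0.06],[-0.0221,-0.0138,0,0,0,0,0.06],[-0.0221,-0.0138,0,0,0,0,0.06],[-0.0221,-0.0138,0,0,0,0,0.06],[-0.0221,-0.0138,0,0,0,0,0.06],[-0.0221,-0.0138,0,0,0,0,0.06],[-0.0221,-0.0138,0,0,0,0,0.06],[-0.0221,-0.0138,0,0,0,0,0.06]]'
python3 -m handwheel '[[0,0,0,0,0,7,0.06],[0,0,0,0,0,7,0.06],[0,0,0,0,0,7,0.06],[0,0,0,0,0,7,0.06],[0,0,0,0,0,7,0.06]]' >/dev/null
python3 -m handwheel '[[0,0,0,0,0,7,0.06],[0,0,0,0,0,7,0.06],[0,0,0,0,0,7,0.06],[0,0,0,0,0,7,0.06],[0,0,0,0,0,7,0.06],[0,0,0,0,0,1.6,0.06],[0,0,0,0,0,0,0.06]]'
python3 - <<'E'
from h import *
go(583,121.5,250,93.6)
im,d,T,c=look('wrist'); cv2.imwrite('pics/w1.png',im); np.savez('w1.npz',im=im,d=d,T=T)
P=cloud(d,T,c); Z=P[...,2]
print(T[:3,3].round(),T[:3,2].round(2))
m=((Z>100)&(Z<118)&(np.abs(P[...,0]-583)<45)).astype(np.uint8)
n,l,st,ce=cv2.connectedComponentsWithStats(m); k=1+np.argmax(st[1:,4]); q=P[l==k][:,:2].astype(np.float32)
print('brush',cv2.minAreaRect(q),np.median(Z[l==k]),st[k])
E
```

```text
time: 2.1
tool_pos: [582.6, 122.0, 249.7]
tcp_rot: [-180.0, -0.1, 165.2]
ft_force: [0.5, 1.1, -0.4]
finger_gap: 60.3
grip_force: 0.0
time: 3.1
tool_pos: [581.8, 123.1, 249.7]
tcp_rot: [-179.9, 0.0, 93.5]
ft_force: [0.6, 0.3, -0.6]
finger_gap: 60.1
grip_force: 0.0
t 3.1 pos [581.8 123.1 249.7] rot [-179.94    0.     93.49] F [ 0.6  0.3 -0.6] gap 60.1
  tool shift mm [-1.7  1.1 -0.3] turn [-0.1  0.  -0.1]
[576. 198. 372.] [ 0.02 -0.29 -0.96]
brush ((583.73388671875, 122.08470153808594), (40.15046691894531, 189.2285614013672), 3.645158529281616) 108.33526912486522 [  305    79    52   216 10082]
```

View pics/w1.png

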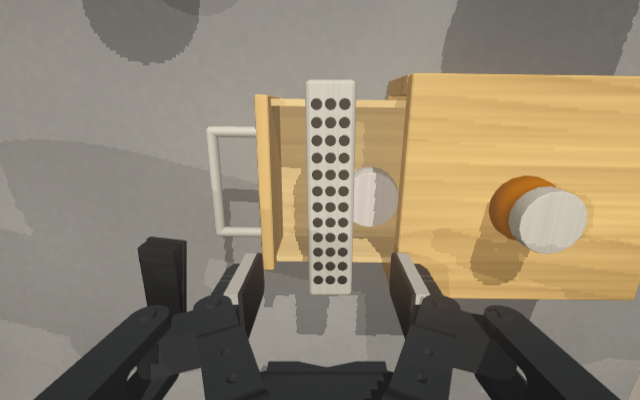

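The wrist view shows the brush at pixels (307–355, 80–293), with clear space for both fingers: the panel is at u≈265 and the cabinet front at u≈400. Next I descend and grip.

```bash
python3 -m handwheel '[[-0.001,0.002,0.018,0,0,0,0.06],[0,0,0.018,0,0,0,0.06],[0,0,0.018,0,0,0,0.06],[0,0,0.018,0,0,0,0.06],[0,0,0.018,0,0,0,0.06],[0,0,0.018,0,0,0,0.06],[0,0,0.018,0,0,0,0.06]]'
python3 -m handwheel '[[0,0,0.008,0,0,0,0.06],[0,0,0.006,0,0,0,0.06],[0,0,0.005,0,0,0,0.06],[0,0,0.003,0,0,0,0.06],[0,0,0,0,0,0,0.06]]'
python3 -m handwheel '[[0,0,0,0,0,0,0.05],[0,0,0,0,0,0,0.045],[0,0,0,0,0,0,0.042],[0,0,0,0,0,0,0.03],[0,0,0,0,0,0,0.03],[0,0,0,0,0,0,0.03],[0,0,0,0,0,0,0.03],[0,0,0,0,0,0,0.03]]' 40
```

```text
time: 3.73
tool_pos: [583.9, 122.2, 123.2]
tcp_rot: [-180.0, 0.0, 93.7]
ft_force: [0.1, -0.5, 0.7]
finger_gap: 60.3
grip_force: 0.0
time: 4.15
tool_pos: [584.3, 122.3, 102.4]
tcp_rot: [180.0, -0.0, 93.6]
ft_force: [-0.1, -0.6, 0.1]
finger_gap: 60.2
grip_force: 0.0
time: 4.82
tool_pos: [584.8, 122.4, 103.2]
tcp_rot: [179.9, -0.0, 93.6]
ft_force: [0.1, -0.4, 5.0]
finger_gap: 39.7
grip_force: 41.2
```

```bash
python3 -m handwheel '[[0,0,-0.002,0,0,0,0.03],[0,0,-0.004,0,0,0,0.03],[0,0,-0.008,0,0,0,0.03],[0,0,-0.012,0,0,0,0.03],[0,0,-0.016,0,0,0,0.03],[0,0,-0.016,0,0,0,0.03],[0,0,-0.016,0,0,0,0.03],[0,0,-0.016,0,0,0,0.03]]'
python3 -m handwheel '[[0,0,-0.016,0,0,0,0.03],[0,0,-0.014,0,0,0,0.03],[0,0,-0.010,0,0,0,0.03],[0,0,-0.005,0,0,0,0.03]]'
python3 - <<'E'
from h import *
go(536,-297,230,-6)
im,d,T,c=look('wrist')
# mat from top depth-free: re-measure angle with quad corners on plane z=4
z=np.load('top0.npz'); c=r.calibration('top'); g=z['im'].max(2); m=np.zeros((400,640),np.uint8); m[170:280,390:485]=g[170:280,390:485]<40
k=max(cv2.findContours(m,0,cv2.CHAIN_APPROX_NONE)[0],key=cv2.contourArea)
q=cv2.approxPolyDP(k,5,True)[:,0]; w=onplane(q,4,z['T'],c)[:,:2]; print(w.round(1).tolist(),w.mean(0))
cv2.imwrite('pics/w2.png',im)
E
```

```text
time: 5.48
tool_pos: [584.2, 122.3, 194.2]
tcp_rot: [180.0, -0.0, 93.6]
ft_force: [0.5, -0.5, -2.8]
finger_gap: 39.1
grip_force: 40.6
time: 5.82
tool_pos: [584.9, 122.4, 239.9]
tcp_rot: [179.8, -0.0, 93.6]
ft_force: [0.8, 0.1, -2.5]
finger_gap: 39.0
grip_force: 40.6
t 5.82 pos [584.9 122.4 239.9] rot [ 1.7983e+02 -1.0000e-02  9.3570e+01] F [ 0.8  0.1 -2.5] gap 39.0
  tool shift mm [-415.5  -75.     9.6] turn [ 0.1 -0.2 99.6]
[[663.8, -218.6], [433.0, -190.3], [409.0, -377.5], [638.5, -406.2]] [ 536.0759491  -298.13568238]
```

View pics/w2.png

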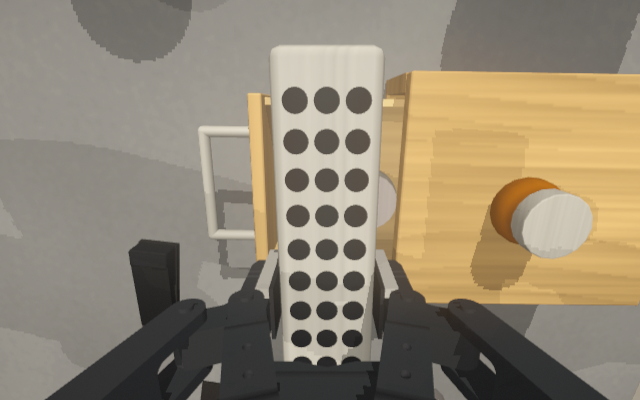

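The brush is held square and level in the jaws at u≈270–382, and it has lifted clear of the drawer. Next I carry it to the mat.

```bash
python3 -m handwheel '[[-0.013,-0.0023,0,0,0,0,0.03],[-0.026,-0.0047,0,0,0,0,0.03],[-0.026,-0.0047,0,0,0,0,0.03],[-0.026,-0.0047,0,0,0,0,0.03],[-0.026,-0.0047,0,0,0,0,0.03],[-0.026,-0.0047,0,0,0,0,0.03],[-0.026,-0.0047,0,0,0,0,0.03],[-0.026,-0.0047,0,0,0,0,0.03]]' >/dev/null
python3 -m handwheel '[[-0.026,-0.0047,0,0,0,0,0.03],[-0.026,-0.0047,0,0,0,0,0.03],[-0.026,-0.0047,0,0,0,0,0.03],[-0.026,-0.0047,0,0,0,0,0.03],[-0.026,-0.0047,0,0,0,0,0.03],[-0.026,-0.0047,0,0,0,0,0.03],[-0.026,-0.0047,0,0,0,0,0.03],[-0.026,-0.0047,0,0,0,0,0.03]]'
python3 -m handwheel '[[-0.013,-0.0023,0,0,0,3,0.03],[0,0,0,0,0,6.5,0.03],[0,0,0,0,0,6.5,0.03],[0,0,0,0,0,6.5,0.03],[0,0,0,0,0,6.5,0.03],[0,0,0,0,0,6.5,0.03],[0,0,0,0,0,6.5,0.03],[0,0,0,0,0,6.5,0.03]]' >/dev/null
python3 -m handwheel '[[0,0,0,0,0,6.5,0.03],[0,0,0,0,0,6.5,0.03],[0,0,0,0,0,6.5,0.03],[0,0,0,0,0,6.5,0.03],[0,0,0,0,0,6.5,0.03],[0,0,0,0,0,6.5,0.03],[0,0,0,0,0,6.5,0.03],[0,0,0,0,0,6.5,0.03]]'
python3 -c "
from h import *
go(536,-298,37,-7)"
```

```text
time: 7.2
tool_pos: [535.2, -286.0, 235.7]
tcp_rot: [-179.9, -0.1, 93.6]
ft_force: [-0.0, -0.8, -3.0]
finger_gap: 39.3
grip_force: 40.7
time: 8.53
tool_pos: [534.0, -297.7, 235.6]
tcp_rot: [-179.9, 0.1, -7.3]
ft_force: [0.3, 0.2, -3.3]
finger_gap: 39.2
grip_force: 40.7
t 8.53 pos [ 534.  -297.7  235.6] rot [-1.7995e+02  1.4000e-01 -7.2600e+00] F [ 0.3  0.2 -3.3] gap 39.2
  tool shift mm [  2.5   0.2 198.6] turn [-0.1  0.1 -0.3]
```

```bash
python3 -m handwheel '[[0.002,0,0.01,0,0,0,0.03],[0,0,0.022,0,0,0,0.03],[0,0,0.022,0,0,0,0.03],[0,0,0.022,0,0,0,0.03],[0,0,0.022,0,0,0,0.03],[0,0,0.022,0,0,0,0.03],[0,0,0.022,0,0,0,0.03],[0,0,0.018,0,0,0,0.03]]' >/dev/null
python3 -m handwheel '[[0,0,0.01,0,0,0,0.03],[0,0,0.006,0,0,0,0.03],[0,0,0.005,0,0,0,0.03],[0,0,0.004,0,0,0,0.03],[0,0,0.003,0,0,0,0.03],[0,0,0.002,0,0,0,0.03],[0,0,0,0,0,0,0.03]]'
python3 -m handwheel '[[0,0,0.001,0,0,0,0.03],[0,0,0.001,0,0,0,0.03],[0,0,0,0,0,0,0.03]]' |egrep 'pos|force'
```

```text
time: 9.78
tool_pos: [537.3, -298.0, 47.6]
tcp_rot: [180.0, -0.0, -6.9]
ft_force: [-0.3, 0.8, -3.3]
finger_gap: 39.3
grip_force: 40.7
tool_pos: [537.2, -297.9, 45.5]
ft_force: [-0.2, -1.2, -3.6]
grip_force: 40.7
```

```bash
python3 -m handwheel '[[0,0,0.001,0,0,0,0.03],[0,0,0.001,0,0,0,0.03],[0,0,0.001,0,0,0,0.03],[0,0,0.001,0,0,0,0.03],[0,0,0,0,0,0,0.03]]' |egrep 'pos|force'
python3 -m handwheel '[[0,0,0.001,0,0,0,0.03],[0,0,0.001,0,0,0,0.03],[0,0,0,0,0,0,0.03]]' |egrep 'pos|force'
```

```text
tool_pos: [536.9, -297.7, 40.9]
ft_force: [-0.6, 0.4, -3.2]
grip_force: 40.7
tool_pos: [537.0, -297.8, 39.0]
ft_force: [-0.7, -0.6, -1.6]
grip_force: 40.7
```

```bash
python3 -m handwheel '[[0,0,0.0005,0,0,0,0.03],[0,0,0.0005,0,0,0,0.03],[0,0,0,0,0,0,0.03]]' |egrep 'pos|force'
```

```text
tool_pos: [537.1, -297.8, 38.2]
ft_force: [0.2, -0.4, -2.6]
grip_force: 40.7
```

```bash
python3 -m handwheel '[[0,0,0.0005,0,0,0,0.03],[0,0,0.0005,0,0,0,0.03],[0,0,0,0,0,0,0.03]]' |egrep 'pos|force'
python3 -m handwheel '[[0,0,0.0005,0,0,0,0.03],[0,0,0.0002,0,0,0,0.03],[0,0,0,0,0,0,0.03]]' |egrep 'pos|force'
```

```text
tool_pos: [537.2, -297.9, 37.4]
ft_force: [0.3, 0.2, -3.5]
grip_force: 40.8
tool_pos: [537.1, -297.9, 37.3]
ft_force: [-3.8, 1.6, 4.2]
grip_force: 41.6
```

```bash
python3 -m handwheel '[[0,0,-0.0004,0,0,0,0.0385],[0,0,0,0,0,0,0.040],[0,0,0,0,0,0,0.042],[0,0,0,0,0,0,0.046],[0,0,0,0,0,0,0.055],[0,0,0,0,0,0,0.065],[0,0,0,0,0,0,0.065]]'
python3 -m handwheel '[[0,0,-0.004,0,0,0,0.065],[0,0,-0.008,0,0,0,0.065],[0,0,-0.02,0,0,0,0.065],[0,0,-0.03,0,0,0,0.065],[0,0,-0.03,0,0,0,0.065],[0,0,-0.03,0,0,0,0.065],[0,0,-0.03,0,0,0,0.065],[0,0,-0.02,0,0,0,0.065]]'
python3 - <<'E'
from h import *
im,d,T,c=look('top'); cv2.imwrite('pics/t3.png',im); P=cloud(d,T,c); Z=P[...,2]
np.savez('t3.npz',im=im,d=d,T=T)
im2,d2,T2,c2=look('scene'); cv2.imwrite('pics/s3.png',im2)
# handle from wrist image w1 (seen from above the drawer), top-of-bar depth
z=np.load('w1.npz'); Pw=cloud(z['d'],z['T'],r.calibration('wrist')); m=(Pw[...,2]>50)&(Pw[...,2]<80)&(Pw[...,0]>455)&(Pw[...,0]<490)
q=Pw[m]; print('bar pts',m.sum(),'median',np.median(q,0),'yrange',q[:,1].min(),q[:,1].max(), 'fit slope',np.degrees(np.arctan(np.polyfit(q[:,1],q[:,0],1)[0])))
m=(Z>50)&(Z<80)&(P[...,0]>455)&(P[...,0]<490)&(P[...,1]>50)&(P[...,1]<180); q=P[m]; print('top bar now',m.sum(),np.median(q,0),q[:,1].min(),q[:,1].max())
E
```

```text
time: 12.03
tool_pos: [537.2, -297.9, 37.0]
tcp_rot: [180.0, -0.0, -6.9]
ft_force: [1.3, -0.4, 0.1]
finger_gap: 65.2
grip_force: 0.0
time: 12.7
tool_pos: [538.1, -298.5, 213.9]
tcp_rot: [179.9, -0.2, -6.9]
ft_force: [0.8, 0.5, -0.4]
finger_gap: 64.9
grip_force: 0.0
bar pts 1419 median [474.96696391 125.57509818  67.54393645] yrange 63.54388047354067 173.06308836331144 fit slope -1.3372509009576197
top bar now 181 [474.22439635 118.6653845   69.43266919] 63.53221174251709 170.7753966462048
```

View pics/s3.png

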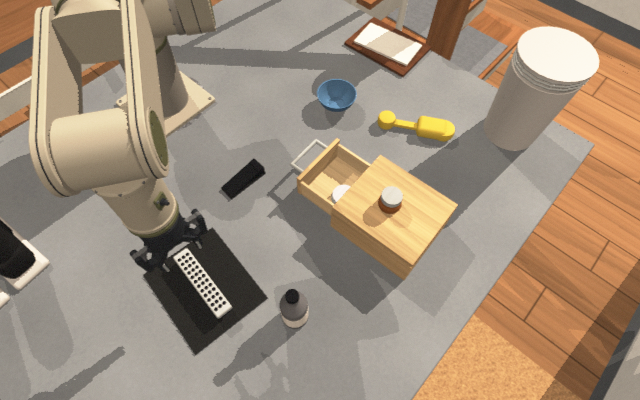

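The brush lies bristles down in the middle of the mat (about (203,283)) and the drawer is clear. Next I move to in front of the handle, turning so the wrist camera faces away from the cabinet.

```bash
python3 -c "
from h import *
go(428,116,214,3)"
```

```text
t 12.8 pos [ 539.5 -299.4  215.8] rot [179.75  -0.5   -6.92] F [ 0.7 -0.2  0.5] gap 65.2
  tool shift mm [-160.8 -398.9   -1.3] turn [ 0.3 -0.5 -9.9]
```

```bash
python3 -m handwheel '[[-0.01,-0.025,0,0,0,0,0],[-0.01,-0.025,0,0,0,0,0],[-0.01,-0.025,0,0,0,0,0],[-0.01,-0.025,0,0,0,0,0],[-0.01,-0.025,0,0,0,0,0],[-0.01,-0.025,0,0,0,0,0],[-0.01,-0.025,0,0,0,0,0],[-0.01,-0.025,0,0,0,0,0]]' >/dev/null
python3 -m handwheel '[[-0.01,-0.025,0,0,0,0,0],[-0.01,-0.025,0,0,0,0,0],[-0.01,-0.025,0,0,0,0,0],[-0.01,-0.025,0,0,0,0,0],[-0.01,-0.025,0,0,0,0,0],[-0.01,-0.025,0,0,0,0,0],[-0.01,-0.025,0,0,0,0,0],[-0.01,-0.025,0,0,0,0,0]]'
python3 -m handwheel '[[0,0,0,0,0,-6.8,0],[0,0,0,0,0,-6.8,0],[0,0,0,0,0,-6.8,0],[0,0,0,0,0,-6.8,0],[0,0,0,0,0,-6.8,0],[0,0,0,0,0,-6.8,0],[0,0,0,0,0,-6.8,0]]' >/dev/null
python3 -m handwheel '[[0,0,0,0,0,-6.8,0],[0,0,0,0,0,-6.8,0],[0,0,0,0,0,-6.8,0],[0,0,0,0,0,-6.8,0],[0,0,0,0,0,-6.8,0],[0,0,0,0,0,-6.8,0],[0,0,0,0,0,-6.8,0]]' >/dev/null
python3 -m handwheel '[[0,0,0,0,0,-6.8,0],[0,0,0,0,0,-6.8,0],[0,0,0,0,0,-6.8,0],[0,0,0,0,0,-6.8,0],[0,0,0,0,0,-6.8,0],[0,0,0,0,0,-6.8,0],[0,0,0,0,0,-6.8,0]]' >/dev/null
python3 -m handwheel '[[0,0,0,0,0,-6.8,0],[0,0,0,0,0,-6.8,0],[0,0,0,0,0,-6.8,0],[0,0,0,0,0,-6.8,0],[0,0,0,0,0,-6.8,0],[0,0,0,0,0,-6.8,0],[0,0,0,0,0,-6.8,0]]'
python3 -c "
from h import *
go(428,116,69,-177); print(r.sense()['joint_pos'].round(1))"
```

```text
time: 14.13
tool_pos: [425.7, 119.7, 208.8]
tcp_rot: [180.0, 0.0, -6.9]
ft_force: [-0.6, 0.5, 0.1]
finger_gap: 0.2
grip_force: 0.0
time: 16.47
tool_pos: [426.2, 118.5, 208.7]
tcp_rot: [-180.0, -0.0, -176.2]
ft_force: [-0.2, 0.1, -0.6]
finger_gap: 0.1
grip_force: 0.0
t 16.47 pos [426.2 118.5 208.7] rot [-1.8000e+02 -3.0000e-02 -1.7619e+02] F [-0.2  0.1 -0.6] gap 0.1
  tool shift mm [ -1.7  -2.6 139.7] turn [-0.  -0.   0.8]
[  8.9 -16.5 112.3  -0.   84.2 -84.9]
```

```bash
python3 -m handwheel '[[0,-0.0026,0.01,0,0,0.8,0],[0,0,0.02,0,0,0,0],[0,0,0.025,0,0,0,0],[0,0,0.025,0,0,0,0],[0,0,0.025,0,0,0,0],[0,0,0.02,0,0,0,0],[0,0,0.01,0,0,0,0],[0,0,0.005,0,0,0,0]]'
python3 -m handwheel '[[-0.008,0,0,0,0,0,0],[-0.006,0,0,0,0,0,0],[-0.004,0,0,0,0,0,0],[-0.002,0,0,0,0,0,0],[0,0,0,0,0,0,0]]'
python3 -c "
from h import *
go(458,118,69,-177)
im,d,T,c=look('top'); cv2.imwrite('pics/t4.png',cv2.resize(im[170:300,200:400],None,fx=4,fy=4))"
```

```text
time: 17.13
tool_pos: [424.8, 115.5, 66.6]
tcp_rot: [-180.0, -0.2, -177.5]
ft_force: [0.4, -0.8, -0.0]
finger_gap: 0.3
grip_force: 0.0
time: 17.55
tool_pos: [448.2, 117.0, 70.2]
tcp_rot: [180.0, 0.1, -177.4]
ft_force: [0.2, -0.6, -0.2]
finger_gap: -0.3
grip_force: 0.0
t 17.55 pos [448.2 117.   70.2] rot [ 1.7999e+02  1.3000e-01 -1.7736e+02] F [ 0.2 -0.6 -0.2] gap -0.3
  tool shift mm [-9.8  0.6  1.2] turn [ 0.   0.1 -0.4]
```

View pics/t4.png

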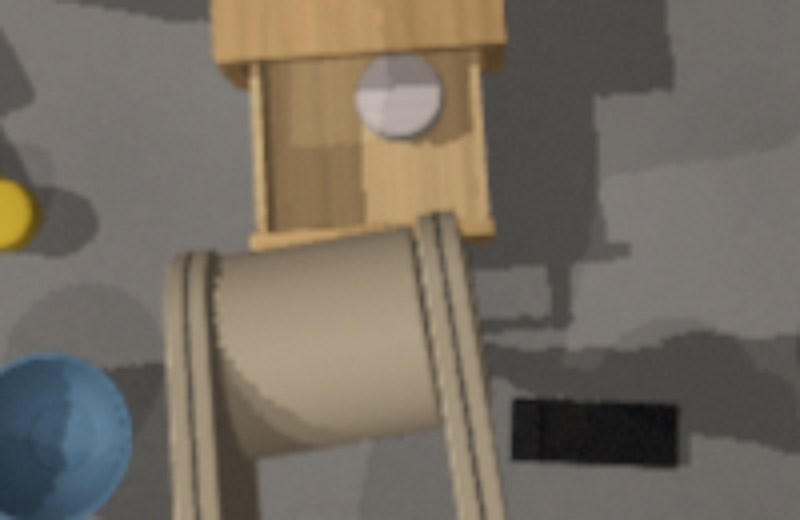

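From above, the forearm hides the handle, but the drawer hasn't moved (panel at row ≈240 of the crop). I'll approach slowly and find contact by feel.

```bash
python3 -m handwheel '[[-0.002,0,0,0,0,0,0],[-0.002,0,0,0,0,0,0],[-0.001,0,0,0,0,0,0],[-0.001,0,0,0,0,0,0]]' | egrep 'pos|ft'
python3 -m handwheel '[[-0.001,0,0,0,0,0,0],[-0.001,0,0,0,0,0,0],[-0.001,0,0,0,0,0,0],[-0.001,0,0,0,0,0,0]]' | egrep 'pos|ft'
python3 -m handwheel '[[-0.001,0,0,0,0,0,0],[-0.001,0,0,0,0,0,0],[-0.001,0,0,0,0,0,0],[-0.001,0,0,0,0,0,0]]' | egrep 'pos|ft'
python3 -m handwheel '[[-0.001,0,0,0,0,0,0],[-0.001,0,0,0,0,0,0],[-0.001,0,0,0,0,0,0],[-0.001,0,0,0,0,0,0]]' | egrep 'pos|ft'
```

```text
tool_pos: [452.7, 117.2, 69.0]
ft_force: [0.0, 0.7, -0.9]
tool_pos: [456.6, 117.3, 69.0]
ft_force: [-0.8, -0.3, -0.0]
tool_pos: [459.6, 117.5, 68.8]
ft_force: [-7.0, -0.6, 5.0]
tool_pos: [463.6, 117.7, 68.8]
ft_force: [-6.5, -0.3, 5.6]
```

```bash
python3 -m handwheel '[[-0.002,0,0,0,0,0,0],[-0.003,0,0,0,0,0,0],[-0.003,0,0,0,0,0,0],[-0.003,0,0,0,0,0,0],[-0.003,0,0,0,0,0,0],[-0.003,0,0,0,0,0,0],[-0.003,0,0,0,0,0,0],[-0.003,0,0,0,0,0,0]]' | egrep 'pos|ft'
python3 -m handwheel '[[-0.003,0,0,0,0,0,0],[-0.003,0,0,0,0,0,0],[-0.003,0,0,0,0,0,0],[-0.003,0,0,0,0,0,0],[-0.003,0,0,0,0,0,0],[-0.003,0,0,0,0,0,0],[-0.003,0,0,0,0,0,0],[-0.003,0,0,0,0,0,0]]' | egrep 'pos|ft'
python3 -m handwheel '[[-0.003,0,0,0,0,0,0],[-0.003,0,0,0,0,0,0],[-0.003,0,0,0,0,0,0],[-0.003,0,0,0,0,0,0],[-0.003,0,0,0,0,0,0],[-0.003,0,0,0,0,0,0],[-0.003,0,0,0,0,0,0],[-0.002,0,0,0,0,0,0]]' | egrep 'time|pos|ft|rot'
```

```text
tool_pos: [486.5, 118.8, 68.7]
ft_force: [-7.5, -0.2, 4.5]
tool_pos: [510.5, 119.9, 68.7]
ft_force: [-6.9, 0.0, 5.3]
time: 20.93
tool_pos: [533.6, 121.0, 68.7]
tcp_rot: [-180.0, -0.2, -177.3]
ft_force: [-7.7, -0.6, 5.4]
```

```bash
python3 -m handwheel '[[-0.002,0,0,0,0,0,0],[-0.002,0,0,0,0,0,0],[-0.002,0,0,0,0,0,0],[-0.002,0,0,0,0,0,0],[-0.002,0,0,0,0,0,0],[-0.002,0,0,0,0,0,0],[-0.002,0,0,0,0,0,0],[-0.002,0,0,0,0,0,0]]' | egrep 'pos|ft'
python3 -m handwheel '[[-0.001,0,0,0,0,0,0],[-0.001,0,0,0,0,0,0],[-0.001,0,0,0,0,0,0],[-0.001,0,0,0,0,0,0]]' | egrep 'pos|ft'
python3 -m handwheel '[[-0.001,0,0,0,0,0,0],[-0.001,0,0,0,0,0,0],[-0.001,0,0,0,0,0,0],[-0.001,0,0,0,0,0,0]]' | egrep 'pos|ft'
python3 -m handwheel '[[-0.001,0,0,0,0,0,0],[-0.001,0,0,0,0,0,0],[-0.001,0,0,0,0,0,0]]' | egrep 'time|pos|ft'
```

```text
tool_pos: [549.5, 121.7, 68.7]
ft_force: [-7.4, -0.5, 5.5]
tool_pos: [553.5, 121.9, 68.7]
ft_force: [-6.4, 0.3, 4.6]
tool_pos: [557.5, 122.1, 68.7]
ft_force: [-7.8, -0.6, 5.4]
time: 22.52
tool_pos: [560.5, 122.2, 68.7]
ft_force: [-6.6, -0.2, 5.4]
```

```bash
python3 -m handwheel '[[-0.001,0,0,0,0,0,0],[-0.001,0,0,0,0,0,0],[-0.001,0,0,0,0,0,0]]' | egrep 'pos|ft'
python3 -m handwheel '[[-0.001,0,0,0,0,0,0],[-0.001,0,0,0,0,0,0],[-0.001,0,0,0,0,0,0]]' | egrep 'pos|ft'
python3 -m handwheel '[[-0.001,0,0,0,0,0,0],[-0.001,0,0,0,0,0,0],[-0.001,0,0,0,0,0,0]]' | egrep 'pos|ft'
python3 -m handwheel '[[-0.001,0,0,0,0,0,0],[-0.001,0,0,0,0,0,0],[-0.001,0,0,0,0,0,0]]' | egrep 'time|pos|ft'
```

```text
tool_pos: [563.4, 122.4, 68.7]
ft_force: [-6.6, 0.0, 5.2]
tool_pos: [566.4, 122.5, 68.7]
ft_force: [-7.3, 0.3, 5.4]
tool_pos: [568.8, 122.7, 68.6]
ft_force: [-12.9, -0.4, 9.7]
time: 23.52
tool_pos: [571.0, 122.7, 68.6]
ft_force: [-13.7, -1.7, 10.4]
```

```bash
python3 -m handwheel '[[-0.001,0,0,0,0,0,0],[-0.001,0,0,0,0,0,0]]' | egrep 'pos|ft'
python3 -m handwheel '[[-0.001,0,0,0,0,0,0],[-0.001,0,0,0,0,0,0]]' | egrep 'pos|ft'
python3 -m handwheel '[[-0.001,0,0,0,0,0,0],[-0.001,0,0,0,0,0,0]]' | egrep 'pos|ft'
python3 -m handwheel '[[-0.001,0,0,0,0,0,0],[-0.001,0,0,0,0,0,0]]' | egrep 'time|pos|ft'
```

```text
tool_pos: [573.8, 122.9, 68.7]
ft_force: [-9.0, -1.3, 5.9]
tool_pos: [576.4, 123.0, 68.7]
ft_force: [-5.8, -0.7, 4.5]
tool_pos: [578.8, 123.1, 68.8]
ft_force: [-3.7, 0.0, 3.4]
time: 24.18
tool_pos: [581.4, 123.2, 68.8]
ft_force: [-3.3, 0.5, 2.0]
```

Past the hump the push has gone slack. I continue in small steps to the firm seat.

```bash
python3 -m handwheel '[[-0.001,0,0,0,0,0,0],[-0.001,0,0,0,0,0,0]]' | egrep 'pos|ft'
python3 -m handwheel '[[-0.001,0,0,0,0,0,0],[0,0,0,0,0,0,0]]' | egrep 'time|pos|ft'
```

```text
tool_pos: [583.8, 123.3, 68.9]
ft_force: [1.1, 0.1, 0.2]
time: 24.52
tool_pos: [585.0, 123.2, 69.1]
ft_force: [0.8, -1.0, 0.6]
```

```bash
python3 -m handwheel '[[-0.001,0,0,0,0,0,0],[0,0,0,0,0,0,0]]' | egrep 'time|pos|ft'
python3 -m handwheel '[[-0.001,0,0,0,0,0,0],[0,0,0,0,0,0,0]]' | egrep 'time|pos|ft'
```

```text
time: 24.68
tool_pos: [585.8, 123.3, 69.1]
ft_force: [-0.0, -0.0, 0.1]
time: 24.85
tool_pos: [586.4, 123.4, 69.0]
ft_force: [0.6, -0.6, 1.1]
```

```bash
python3 -m handwheel '[[-0.001,0,0,0,0,0,0],[0,0,0,0,0,0,0]]' | egrep 'time|pos|ft'
python3 -m handwheel '[[-0.001,0,0,0,0,0,0],[0,0,0,0,0,0,0]]' | egrep 'time|pos|ft'
```

```text
time: 25.02
tool_pos: [587.1, 123.4, 68.9]
ft_force: [-3.8, -1.4, 2.9]
time: 25.18
tool_pos: [587.5, 123.4, 68.8]
ft_force: [-7.9, -1.0, 5.8]
```

```bash
python3 -m handwheel '[[-0.001,0,0,0,0,0,0],[0,0,0,0,0,0,0]]' | egrep 'time|pos|ft'
python3 -m handwheel '[[-0.001,0,0,0,0,0,0],[0,0,0,0,0,0,0]]' | egrep 'time|pos|ft'
```

```text
time: 25.35
tool_pos: [587.7, 123.5, 68.8]
ft_force: [-11.9, -2.3, 9.3]
time: 25.52
tool_pos: [588.0, 123.5, 68.7]
ft_force: [-16.1, -1.4, 11.0]
```

It comes up firm at x≈587.5, about 19 mm past the start of the hump, so it is seated. Now I back off, lift clear and look.

```bash
python3 -m handwheel '[[0.002,0,0,0,0,0,0],[0.003,0,0,0,0,0,0],[0.006,0,0,0,0,0,0],[0.012,0,0,0,0,0,0],[0.02,0,0,0,0,0,0],[0.02,0,0,0,0,0,0],[0.02,0,0,0,0,0,0],[0.01,0,0,0,0,0,0]]'
python3 -m handwheel '[[0,0,-0.01,0,0,0,0],[0,0,-0.025,0,0,0,0],[0,0,-0.03,0,0,0,0],[0,0,-0.03,0,0,0,0],[0,0,-0.03,0,0,0,0],[0,0,-0.02,0,0,0,0],[0,0,-0.005,0,0,0,0],[0,0,0,0,0,0,0]]'
python3 - <<'E'
from h import *
im,d,T,c=look('scene'); cv2.imwrite('pics/s5.png',im)
P=cloud(d,T,c); Z=P[...,2]; m=(Z>55)&(Z<78)&(P[...,0]>560)&(P[...,0]<640)&(P[...,1]>60)&(P[...,1]<180); q=P[m]; print(m.sum(),q.min(0),np.median(q,0))
E
```

```text
time: 26.18
tool_pos: [495.3, 119.2, 68.4]
tcp_rot: [-180.0, -0.1, -177.3]
ft_force: [-0.3, 0.5, -0.2]
finger_gap: 0.0
grip_force: 0.0
time: 26.85
tool_pos: [499.6, 119.5, 222.1]
tcp_rot: [180.0, 0.3, -177.3]
ft_force: [-0.4, 0.0, -0.7]
finger_gap: -0.0
grip_force: 0.0
228 [597.05476287  69.58228915  62.94786108] [607.79765121 121.11956113  70.21468892]
```

View pics/s5.png

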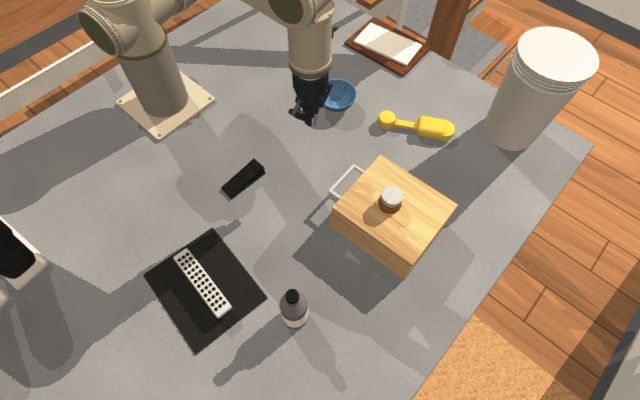

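The drawer is shut (handle at (350,182), bar centre about x≈603, so it hasn't sprung back). The brush is on the mat at (203,283), the bystanders haven't moved, and the arm is clear.

```bash
python3 -c "
from bench import r
print(r.hand_in())"
```

```text
the job is handed in; nothing more can be done
None
```

The job is handed in: the brush lies bristles down on the mat, and the drawer went over its hump and came up firm at its seat, with the other things left where they were, at about 27 s of the 58 s allowed (the hand-in gave no verdict).

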